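# Find where the feed tub's lid binds

## Robot

A 6-joint arm with a two-finger parallel gripper is mounted at the origin on the work surface. World frame = base frame: x ahead of the robot, y to its left, z up, the work surface at z = 0. Lengths are in m, angles in rad, forces in N, time in s.
With the tool pointing down it reaches from about 0.375 to 0.9 m from the base axis. Payload 3.1 kg.
Tool frame: the origin (TCP) lies between the finger pads; the fingertips stand 11 mm ahead of it and the grasp point (between the pads) lies 8 mm behind it; z points along the fingers, y is the direction in which the jaws open and shut (so a half turn about z gives the same grasp; the last joint's range is limited). The gripper opens to 85 mm and grips with 20 to 120 N. Pads are 22 mm wide; open, the fingers measure 114 mm over their backs; the gripper's body (76 mm by 85 mm) begins 54 mm behind the grasp point. The pads swing forward as they close: fully open they stand 13 mm farther back than shut.
Start: joints at [0.928, 0.527, 1.433, -0, 1.181, -0.178], TCP at [0.28, 0.559, 0.203] pointing down, gripper open.
Joint ranges: [-3.08, 3.08], [-0.75, 2.2], [0.22, 2.44], [-1.43, 4.57], [0, 2.65], [-2.85, 2.85]. Speed limits (rad/s): [2.79, 2.79, 3.14, 3.14, 3.14, 3.14].

## Interface

Orientations are given as a unit quaternion [x, y, z, w].
In Python, from station import manip gives the robot as it stands.
- The arm moves only by the tool move_arm, never from a script. Its argument "deltas" is a list of rows, each a list of 5 numbers: the shift along the tool's x, y, z in units of 40 cm (1.0 is 40 cm), then the turn about the tool's z in units of 0.5 rad (1.0 is 0.5 rad), then the opening in per cent of the stroke, from 0 (shut) to 100 (fully open). In form: [[x, y, z, twist, grip], ...]. A call has exactly 8 rows; each row is the pose to reach, as a shift and turn from the pose commanded when the call began, along the tool's axes at that moment; what a row does not reach only later rows make up. A row lasts 1/12 s, in which the tool goes at most 41.7 mm and 7.16 degrees, less where a joint would pass 70% of its speed; a pose out of reach is approached as far as the arm can. A call with a number of a shift or a turn outside -1 to 1 is refused whole. A call with a gripper value outside its range is refused whole. The fingers move at their own pace and stop on an object; "force" is the grip in N (left out, the last holds). Time passes only in rows, so rows that repeat a pose let the fingers close, or fill a call up. It gives the time, the measured TCP pose, the force and the opening at its end, in the units of the state.
- manip.sense(): the state, without advancing time (a new reading comes with each control period).
- manip.snapshot(name): name is "side" or "top" or "wrist"; returns (picture, depth): 400x640x3 uint8, red, green, blue; 400x640 float32, m along the optical axis (not along the pixel's ray), 0 where there is no reading.
- manip.get_calibration(name): a dict with "vfov" (degrees; the focal length in pixels is half the picture's height over the tangent of half this angle, whatever the lens; pixels are square), "cx", "cy" (the principal point, pixels), "pose" (4x4, takes a point from camera to world coordinates). Camera axes: x right, y down, z forward; pixel columns grow to the right and rows downward; lengths in m; the calibration is good to about 2 mm. A picture is of the moment at which its call begins: read the wrist's pose just before it. get_calibration takes no time and is no camera call; for the wrist camera it gives the pose at the moment of the call.
- manip.sign_off(): hands the job in, once; it reports no verdict.
The state is a dict: "t": time; "q": joint angles; "qd": joint speeds; "tau": joint torques, N m; "tcp_pos": TCP position; "tool_rot": TCP orientation; "force": force on the tool from outside, world axes, zero at the start; "ft_torque": the same for the moment, N m; "finger_gap": opening from 0.0 (shut) to 1.0 (fully open).
Only numpy, scipy, OpenCV 4.12 (cv2) and the standard library are available. Lean on these libraries where they do the work, as an engineer would, in place of code of your own. Each camera call takes 0.05 s, during which the arm holds its last target.

## Task

The lid of the feed tub on the middle tier has started to catch part of the way up. Swing the clip at its front right down off the lid, then take the lid by its grip tab and swing it up gently until you feel it bind. Don't force it any further: let go and leave it standing open right there, so I can see which side of the hinge is rubbing, and leave the other things on the stand where they are.

Things in the scene. Friction and masses are not known exactly. Their poses are not given: they have to be found in the camera images.
- tub: White plastic feed tub with a grey lid, fixed on the middle tier of the aluminium plant stand, 80 mm above the table. Origin: centre of its underside. 150 (x) x 160 (y) x 85 mm to the rim. Its +x points to the hinge side (back), -x to the front with clip and grip tab, facing roughly to the robot. The scoop lies along its +y side, 90 to 150 mm from the tub's middle, up to 30 mm high.
- tub_lid (a joint): Angle of the grey lid (rad): 0 shut, positive as its front edge swings up and back. Lid 152 x 166 x 8 mm, about 0.12 kg. Its snug hinge keeps it where it is left; swinging it freely takes 1 to 2.5 N at the tab. Somewhere between 0.35 and 1.1 rad, each time elsewhere, grit in the hinge makes it bind: from that angle on the force climbs steeply, some 1 N per 0.01 rad (2 mm at the tab).
- lid_hinge (a point): Point on the lid's hinge axis, middle of the tub's back edge: 83 mm behind the tub's middle, 85 mm above its underside. Fixed to the tub, with the tub's axes; the lid turns about its y axis. A round housing 47 mm across and 44 mm wide lies round it. Let go when it binds, the lid springs back to that angle and stays there. More than about 8 N at the tab damages the hinge.
- lid_tab (a point): Point to pinch in the grip tab, a flat tongue 44 mm long, 20 wide (y), 9 thick, straight out of the lid's front edge, 40 mm to +y of the middle. The point is at mid width and thickness, 28 mm out from the lid's edge, 16 from the tab's end, 189 from the hinge axis. It turns with the lid; its axes are the tub's when shut. Free air under the shut tab down to the tier.
- tub_clip (a joint): Angle of the grey front clip (rad): 0 closed, its hook over the lid's front edge; positive as it swings outwards and down; 2.3 at its stop, hanging. It may start up to 0.05 open. It is stiff and stays where it is put; pressing it down takes about 2 to 6 N.
- clip_thumb (a point): Point on top of the clip's thumb flange near its outer end, where to press the closed clip down. The clip is 42 mm wide (y), 40 mm to -y of the tub's middle; its pivot, along the tub's y at the front rim, lies 30 mm behind the point and 10 below it. The lid's edge is 36 mm behind the point. Pressing straight down to about 10 mm below the pivot swings the clip off. The point turns with the clip.
- bowl: White ceramic feeding bowl, 140 mm across, 52 mm high, loose on the top tier (150 mm above the table). Origin: centre of its underside. Not to be moved.
- scoop: Steel scoop, loose on the middle tier beside the tub: a trough 92 x 54 x 28 mm with a round handle 85 mm long. Origin: under the trough's closed end; +x points to its open mouth. Not to be moved.
- jar: Glass jar with a steel cap, 72 mm across, 105 mm high, loose on the lowest tier (30 mm above the table). Origin: centre of its underside. Not to be moved.
- brush: Wooden brush, 170 mm long, lying on the lowest tier beside the jar. Origin: centre of its underside; its length lies along its x axis. Not to be moved.

How it is judged:
On the way, in this order (a step that is already met when the one before it is completed fails the run):
1. the clip is swung off and down while the lid is still shut (value of joint tub_clip above 0.7 rad and value of joint tub_lid below 0.08 rad), for 0.1 s.
2. the lid is swung up until its hinge presses on the grit (about 1 N more at the tab than when it swings freely) (value of joint tub_lid above 0.2 rad and contact force between tub_lid and tub above 12 N), for 0.2 s.
At the end, for the whole second after the job is handed in: The clip is swung down by more than 0.7 rad; the lid stands still by itself at the angle where its hinge binds (from about 0.15 rad short of it, where the hinge first rubs with 2 N); bowl, scoop, jar and brush are within 15 mm of where they were (value of joint tub_clip above 0.7 rad and value of joint tub_lid above 0.2 rad and contact force between tub_lid and tub above 2 N and velocity of joint tub_lid between -0.05 and 0.05 rad/s); the robot touches nothing.
It fails at once if the lid is forced against the bind (more than about 9 N at the tab, 95 N on the small lugs inside the hinge) (contact force between tub_lid and tub above 95 N).
It fails at once if the bowl, scoop, jar or brush is shifted by more than 15 mm (distance of any of bowl, scoop, jar, brush from where it was at the start of the episode above 0.015 m).
It also fails if it takes over 72 s, if anything falls off the work surface, if the arm or the gripper's body presses on something with over 40 N, if the wrist force passes 120 N, or if a joint passes its speed limit or range.

## Working session

There is one attempt and no reset: what is moved stays moved. The work goes in short steps, Python scripts to look and compute and a tool call to move; the robot and the scene stay as the last step left them, time stands still between calls to the robot, and variables do not carry over. Pictures are saved under pics/ and viewed, and the job is handed in when it is done.

Besides the shell and the picture viewer there is one more tool, called as name(argument=value, ...) on one line, values as JSON. move_arm: Moves the arm, as the interface text tells. Its arguments: {"type":"object","properties":{"deltas":{"type":"array","items":{"type":"array","items":{"type":"number"}}},"force":{"type":"number"}},"required":["deltas"]}

```bash
ls; mkdir -p pics
python3 - <<'E'
from station import manip
import cv2,numpy as np
s=manip.sense();print(s)
for n in("side","top","wrist"):
    c=manip.get_calibration(n);print(n,c["vfov"],c["cx"],c["cy"],np.round(c["pose"],4).tolist())
    p,d=manip.snapshot(n);cv2.imwrite(f"pics/{n}0.png",p[:,:,::-1]);np.save(f"pics/{n}0.npy",d)
E
```

```text
pics
{'t': 0.0, 'q': array([ 9.28513565e-01,  5.28422918e-01,  1.43390282e+00,  8.00695018e-06,
        1.18138988e+00, -1.78539057e-01]), 'qd': array([ 0.00129843,  0.00070075, -0.00036491,  0.00214774, -0.00025177,
        0.00112222]), 'tau': array([ 2.38926259e-04, -4.42353487e+01, -1.78024954e+01, -2.52963573e-04,
        8.42861307e-03,  3.36767307e-06]), 'tcp_pos': array([0.27908699, 0.5583672 , 0.20236008]), 'tool_rot': array([ 2.29801036e-01,  9.73237051e-01, -9.71856472e-04, -4.26911435e-04]), 'force': array([ 0.15059231, -0.06157469, -0.85938511]), 'ft_torque': array([ 0.02091427,  0.01033828, -0.02788809]), 'finger_gap': 1.0007078998683006}
side 52.803571060068066 315.911155756769 197.83698703986994 [[0.9262, -0.2066, 0.3153, 0.3259], [-0.3768, -0.5313, 0.7588, -0.6099], [0.0108, -0.8216, -0.57, 0.6389], [0.0, 0.0, 0.0, 1.0]]
top 57.02571060673262 318.47038272814854 197.9102703154931 [[0.0038, -0.9975, 0.0703, 0.5226], [-1.0, -0.0032, 0.0085, 0.0036], [-0.0083, -0.0703, -0.9975, 1.0322], [0.0, 0.0, 0.0, 1.0]]
wrist 60.85802749847975 316.3094186903199 197.24799824260862 [[0.4488, 0.8465, 0.2865, 0.2051], [0.8936, -0.4244, -0.1458, 0.5945], [-0.0018, 0.3214, -0.9469, 0.3737], [0.0, 0.0, 0.0, 1.0]]
```

View pics/side0.png

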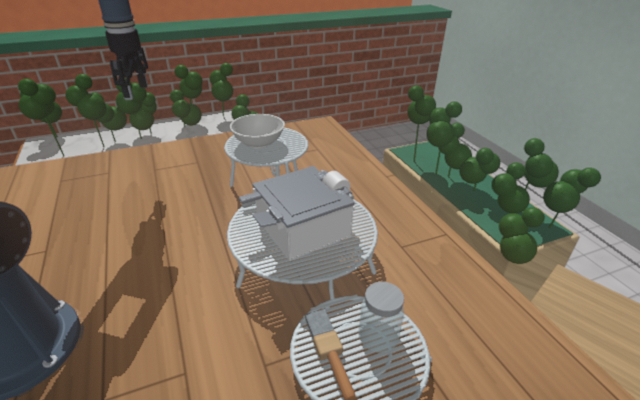

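View pics/top0.png

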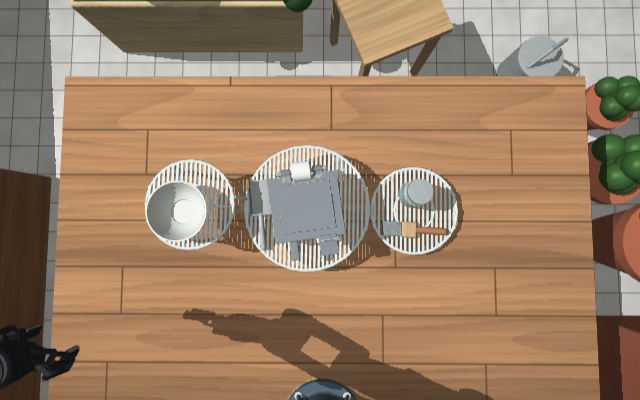

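View pics/wrist0.png

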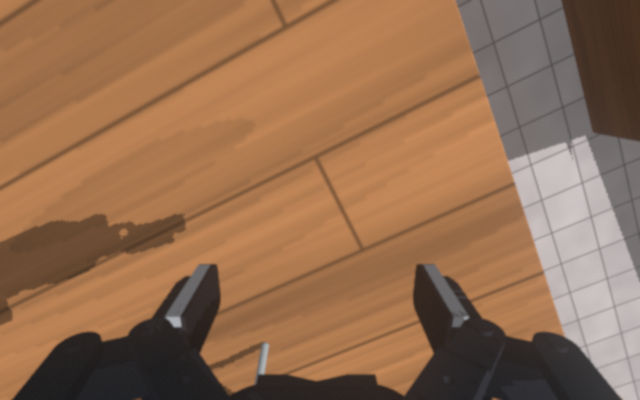

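```bash
cat > h.py <<'E'
import numpy as np,cv2
from station import manip
def rays(c,uv):
    f=200/np.tan(np.radians(c["vfov"]/2));uv=np.atleast_2d(uv).astype(float)
    d=np.c_[(uv[:,0]-c["cx"])/f,(uv[:,1]-c["cy"])/f,np.ones(len(uv))]
    T=np.array(c["pose"]);return T[:3,3],d@T[:3,:3].T
def onz(c,uv,z):
    o,d=rays(c,uv);return o+d*((z-o[2])/d[:,2])[:,None]
def cloud(c,D):
    v,u=np.mgrid[:400,:640];o,d=rays(c,np.c_[u.ravel(),v.ravel()])
    P=o+d*D.ravel()[:,None];P[D.ravel()<=0]=np.nan;return P.reshape(400,640,3)
E
python3 - <<'E'
from h import *
for n,(x0,y0,x1,y1) in dict(top=(235,140,385,280),side=(220,160,390,285)).items():
    p=cv2.imread(f"pics/{n}0.png");k=4.5
    cv2.imwrite(f"pics/{n}crop.png",cv2.resize(p[y0:y1,x0:x1],None,fx=k,fy=k,interpolation=cv2.INTER_CUBIC))
    D=np.load(f"pics/{n}0.npy");P=cloud(manip.get_calibration(n),D)
    np.save(f"pics/{n}P.npy",P)
P=np.load("pics/topP.npy")
m=(P[...,2]>.164)&(P[...,2]<.182)&(abs(P[...,0]-.52)<.15)&(abs(P[...,1])<.13)
Z=P[...,2]
vis=np.clip((Z-.06)/.16,0,1);vis=(np.nan_to_num(vis)*255).astype(np.uint8)
cv2.imwrite("pics/tdep.png",cv2.resize(cv2.applyColorMap(vis,cv2.COLORMAP_JET)[140:280,235:385],None,fx=4.5,fy=4.5,interpolation=0))
print(m.sum(),np.median(Z[m]))
E
```

```text
5222 0.1740243048705093
```

View pics/topcrop.png

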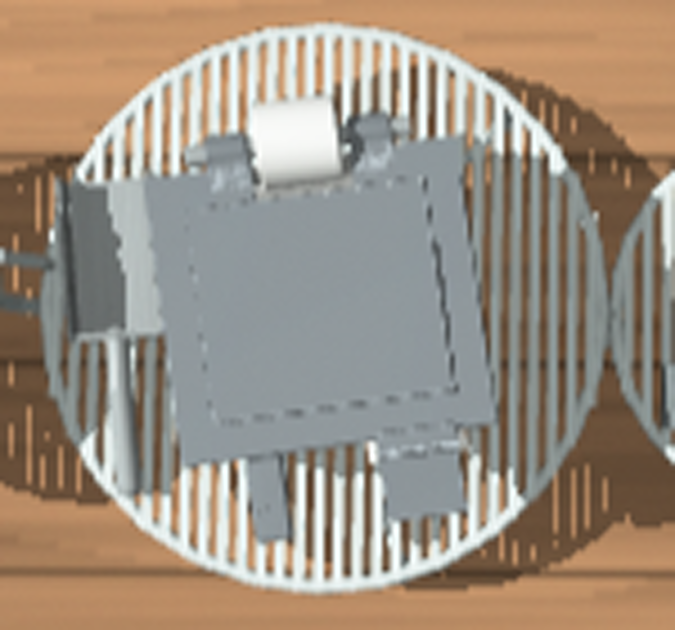

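View pics/tdep.png

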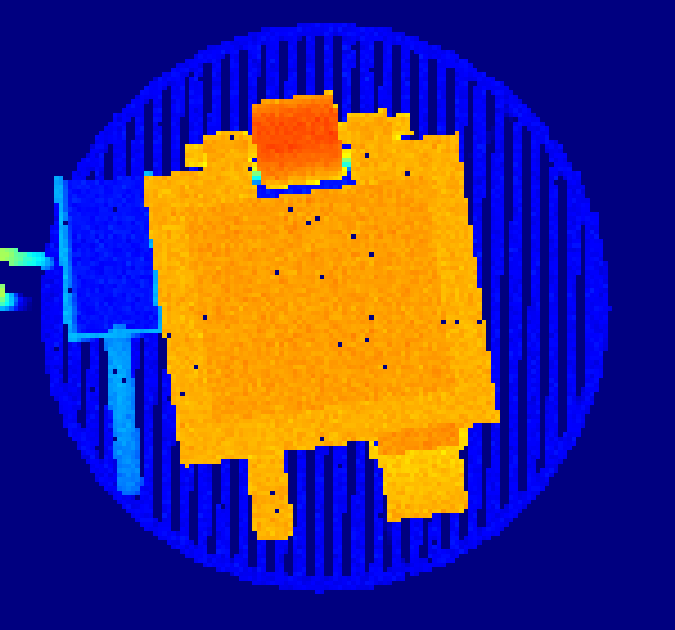

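View pics/sidecrop.png

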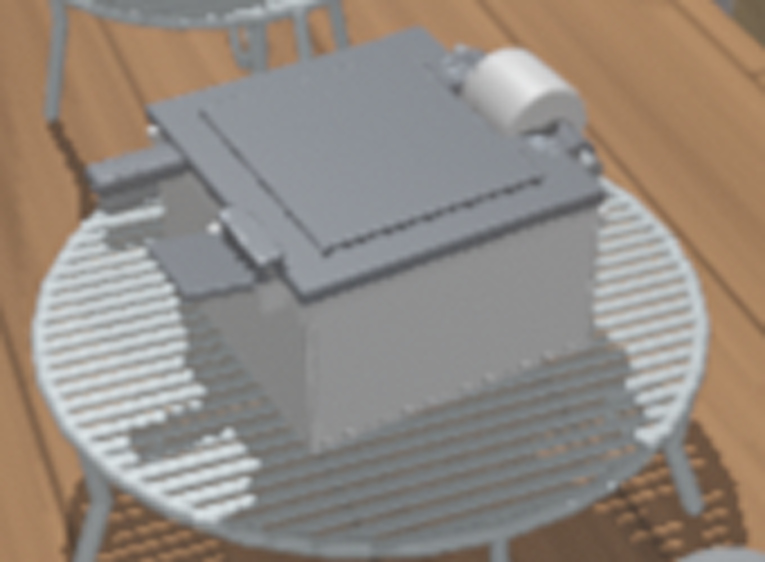

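Run:
```python
from h import *
c=manip.get_calibration("top");P=np.load("pics/topP.npy");Z=np.nan_to_num(P[...,2])
m=((Z>.163)&(Z<.19)&(abs(P[...,0]-.52)<.16)&(abs(P[...,1])<.13)).astype(np.uint8)
core=cv2.morphologyEx(m,cv2.MORPH_OPEN,np.ones((25,25),np.uint8))
pts=P[(core>0)&(Z>.166)&(Z<.18)][:,:2].astype(np.float32)
r=cv2.minAreaRect(pts);print(r)
k=4.5
cor=np.array([(147,178),(460,136),(497,422),(182,463)])/k+[235,140]-.4
C=onz(c,cor,.174)[:,:2];print(C);print(np.linalg.norm(C-np.roll(C,1,0),axis=1))
bx=(C[0]+C[1]-C[2]-C[3]);by=C[0]+C[3]-C[1]-C[2]
a1=np.arctan2(bx[1],bx[0]);a2=np.arctan2(-by[0],by[1]);print("yaw",a1,a2)
a=(a1+a2)/2;R=np.array([[np.cos(a),-np.sin(a)],[np.sin(a),np.cos(a)]])
cen=C.mean(0);print("cen",cen)
# points in tub frame
L=(P[...,:2]-cen)@R
def show(nm,q):
    Q=L[q];print(nm,q.sum(),np.nanmin(Q,0).round(4),np.nanmax(Q,0).round(4),np.nanmedian(Q,0).round(4),np.median(Z[q]).round(4),np.percentile(Z[q],[5,95]).round(4))
base=(Z>.14)&(Z<.2)
lm=base&(abs(L[...,0])<.07)&(abs(L[...,1])<.12);show("lid band (y)",lm)
lx=base&(L[...,1]<.0)&(L[...,1]>-.015)&(abs(L[...,0])<.12);show("lid strip x",lx)
show("tab",base&(L[...,0]<-.082)&(L[...,1]>0)&(L[...,0]>-.16))
show("clip",base&(L[...,0]<-.082)&(L[...,1]<0)&(L[...,0]>-.16))
q=base&(L[...,0]<-.082)&(L[...,1]<0)&(L[...,0]>-.16)
for x in np.arange(-.125,-.06,.005):
    w=base&(abs(L[...,0]-x)<.0025)&(abs(L[...,1]+.04)<.015)
    if w.any():print(round(x,3),np.median(Z[w]).round(4))
show("scoop",(Z>.09)&(Z<.14)&(L[...,1]>.085)&(L[...,1]<.17)&(abs(L[...,0])<.15))
```

```text
((0.551544725894928, 0.07763615250587463), (0.12894776463508606, 0.08987893909215927), 0.3175319731235504)
[[ 0.62683809  0.13131433]
 [ 0.64935097 -0.03194089]
 [ 0.50079682 -0.05105439]
 [ 0.47910016  0.11124105]]
[0.14909538 0.16480017 0.14977871 0.16373929]
yaw 0.13149411249447635 0.13497358149985908
cen [0.56402151 0.03989003]
lid band (y) 4178 [-0.07   -0.0825] [0.07   0.0848] [-0.0013  0.001 ] 0.1744 [0.1708 0.1775]
lid strip x 489 [-0.0841 -0.015 ] [ 1.065e-01 -1.000e-04] [ 0.0131 -0.0075] 0.1755 [0.172 0.187]
tab 138 [-0.1195  0.0299] [-0.0822  0.0498] [-0.101   0.0397] 0.1723 [0.1697 0.1747]
clip 285 [-0.1177 -0.0644] [-0.082  -0.0148] [-0.0996 -0.0398] 0.1705 [0.1669 0.1753]
-0.115 0.1726
-0.11 0.1717
-0.105 0.1705
-0.1 0.1701
-0.095 0.169
-0.09 0.1689
-0.085 0.169
-0.08 0.177
-0.075 0.1773
-0.07 0.1733
-0.065 0.1722
scoop 359 [-0.0905  0.0888] [0.091  0.1645] [-0.0068  0.1242] 0.1044 [0.0941 0.1171]
```

move_arm(deltas=[[0,0,-0.1,-0.25,0],[0,0,-0.2,-0.5,0],[-0.05,-0.05,-0.3,-0.75,0],[-0.12,-0.12,-0.3,-1,0],[-0.19,-0.19,-0.3,-1,0],[-0.26,-0.26,-0.3,-1,0],[-0.33,-0.33,-0.3,-1,0],[-0.4,-0.4,-0.3,-1,0]], force=30)

```text
t: 0.82
tcp_pos: [0.3509, 0.3424, 0.3232]
tool_rot: [-0.018, 1.0, -0.0, 0.0]
force: [0.7, -0.4, 0.6]
finger_gap: 0.001
```

```bash
cat >> h.py <<'E'
from scipy.spatial.transform import Rotation as Ro
CEN=np.array([.564,.040]);YAW=.1332
def t2w(x,y):
    c,s=np.cos(YAW),np.sin(YAW);return CEN+[c*x-s*y,s*x+c*y]
def plan(x,y,z):
    s=manip.sense();R=Ro.from_quat(s["tool_rot"]).as_matrix()
    g=np.r_[t2w(x,y),z];d=R.T@(g-s["tcp_pos"]);yt=np.arctan2(R[1,1],R[0,1])
    c,si=np.cos(YAW),np.sin(YAW);e=s["tcp_pos"][:2]-CEN
    print("t",round(s["t"],2),"tcp",s["tcp_pos"].round(4),"tub",np.round([c*e[0]+si*e[1],-si*e[0]+c*e[1]],4),"F",s["force"].round(2),"gap",round(s["finger_gap"],3))
    print("d units",(d/.4).round(3),"twist units",round(-(YAW+np.pi/2-yt)/.5,3),"R",R.round(3).tolist(),"q",s["q"].round(2))
E
python3 -c "
from h import *
plan(-.112,-.04,.30)"
```

```text
t 0.82 tcp [0.3509 0.3424 0.3232] tub [-0.171  0.328] F [ 0.69 -0.37  0.61] gap 0.001
d units [-0.235 -0.902  0.058] twist units -0.193 R [[-0.999, -0.037, 0.0], [-0.037, 0.999, -0.0], [-0.0, -0.0, -1.0]] q [ 0.54  0.21  1.59 -0.    1.34 -1.06]
```

move_arm(deltas=[[-0.03,-0.1,0,-0.2,0],[-0.06,-0.2,0,-0.2,0],[-0.09,-0.3,0,-0.2,0],[-0.12,-0.4,0,-0.2,0],[-0.15,-0.5,0,-0.2,0],[-0.18,-0.6,0,-0.2,0],[-0.21,-0.7,0,-0.2,0],[-0.21,-0.7,0,-0.2,0]])

```text
t: 1.48
tcp_pos: [0.4479, 0.061, 0.3233]
tool_rot: [-0.064, 0.998, -0.002, 0.001]
force: [-0.4, 1.0, 0.3]
finger_gap: -0.0
```

```bash
python3 -c "
from h import *
plan(-.112,-.04,.24)"
```

```text
t 1.48 tcp [0.4479 0.061  0.3233] tub [-0.1123  0.0363] F [-0.44  1.01  0.32] gap -0.0
d units [-0.001 -0.19   0.209] twist units -0.01 R [[-0.992, -0.128, 0.002], [-0.128, 0.992, -0.004], [-0.002, -0.004, -1.0]] q [-0.11  0.15  1.67 -0.    1.32 -1.81]
```

move_arm(deltas=[[0,-0.09,0.05,-0.01,0],[0,-0.18,0.1,-0.01,0],[0,-0.19,0.17,-0.01,0],[0,-0.19,0.2,-0.01,0],[0,-0.19,0.2,-0.01,0],[0,-0.19,0.2,-0.01,0],[0,-0.19,0.2,-0.01,0],[0,-0.19,0.2,-0.01,0]])

```text
t: 2.15
tcp_pos: [0.4564, -0.0074, 0.2445]
tool_rot: [-0.071, 0.997, -0.0, 0.001]
force: [0.4, 0.6, -1.0]
finger_gap: -0.001
```

```bash
python3 -c "
from h import *
plan(-.112,-.04,.163)
for n in ('side','wrist'):
    p,d=manip.snapshot(n);np.save(f'pics/{n}1.npy',d)
    cv2.imwrite(f'pics/{n}1.png',cv2.resize(p[110:290,180:420] if n=='side' else p,None,fx=3 if n=='side' else 1,fy=3 if n=='side' else 1)[:,:,::-1])
"
```

```text
t 2.15 tcp [ 0.4564 -0.0074  0.2445] tub [-0.113  -0.0327] F [ 0.39  0.65 -0.98] gap -0.001
d units [-0.002 -0.018  0.204] twist units 0.018 R [[-0.99, -0.142, 0.003], [-0.142, 0.99, -0.001], [-0.003, -0.001, -1.0]] q [-0.26  0.24  1.79  0.    1.11 -1.98]
```

View pics/side1.png

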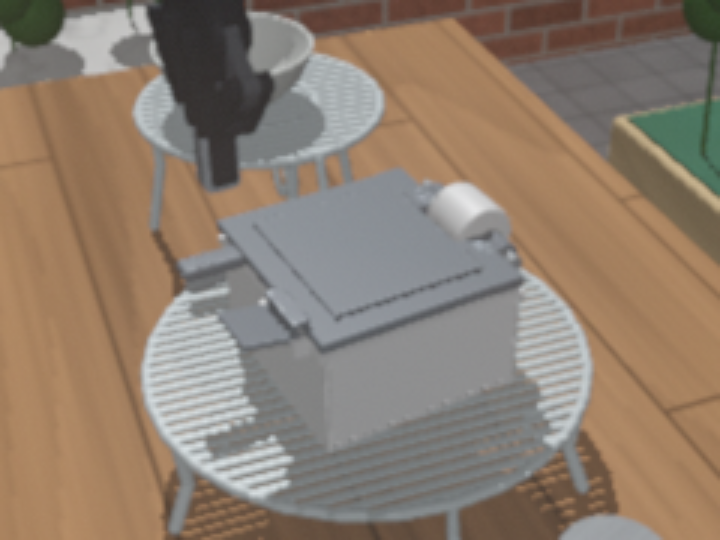

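View pics/wrist1.png

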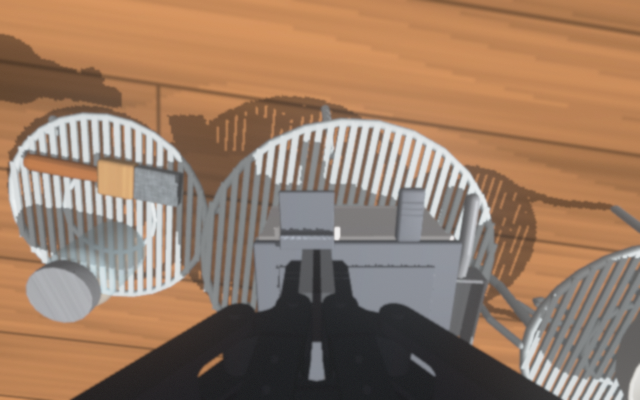

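move_arm(deltas=[[0,-0.015,0.05,0.015,0],[0,-0.018,0.1,0.015,0],[0,-0.018,0.12,0.015,0],[0,-0.018,0.13,0.015,0],[0,-0.018,0.14,0.015,0],[0,-0.018,0.15,0.015,0],[0,-0.018,0.16,0.015,0],[0,-0.018,0.17,0.015,0]])

```text
t: 2.92
tcp_pos: [0.457, -0.0149, 0.1755]
tool_rot: [-0.067, 0.998, -0.0, 0.001]
force: [0.1, 0.2, 0.5]
finger_gap: -0.001
```

```bash
python3 -c "
from h import *
plan(-.112,-.04,.150)"
```

```text
t 2.92 tcp [ 0.457  -0.0149  0.1755] tub [-0.1133 -0.0402] F [0.12 0.2  0.45] gap -0.001
d units [-0.003  0.001  0.064] twist units 0.001 R [[-0.991, -0.133, 0.001], [-0.133, 0.991, -0.0], [-0.001, -0.001, -1.0]] q [-0.28  0.35  1.87  0.    0.92 -1.98]
```

move_arm(deltas=[[0,0,0.01,0,0],[0,0,0.02,0,0],[0,0,0.03,0,0],[0,0,0.04,0,0],[0,0,0.05,0,0],[0,0,0.06,0,0],[0,0,0.065,0,0],[0,0,0.065,0,0]])

```text
t: 3.58
tcp_pos: [0.4561, -0.0148, 0.1488]
tool_rot: [-0.067, 0.998, 0.0, -0.001]
force: [-0.5, -0.3, 0.4]
finger_gap: -0.003
```

```bash
python3 -c "
from h import *
plan(-.112,-.04,.145)
p,d=manip.snapshot('side')
cv2.imwrite('pics/side2.png',cv2.resize(p[110:290,180:420],None,fx=3,fy=3)[:,:,::-1])
"
```

```text
t 3.58 tcp [ 0.4561 -0.0148  0.1488] tub [-0.1142 -0.04  ] F [-0.55 -0.25  0.37] gap -0.003
d units [-0.006  0.     0.009] twist units 0.001 R [[-0.991, -0.133, -0.001], [-0.133, 0.991, 0.0], [0.001, 0.0, -1.0]] q [-0.28  0.39  1.9  -0.    0.85 -1.98]
```

View pics/side2.png

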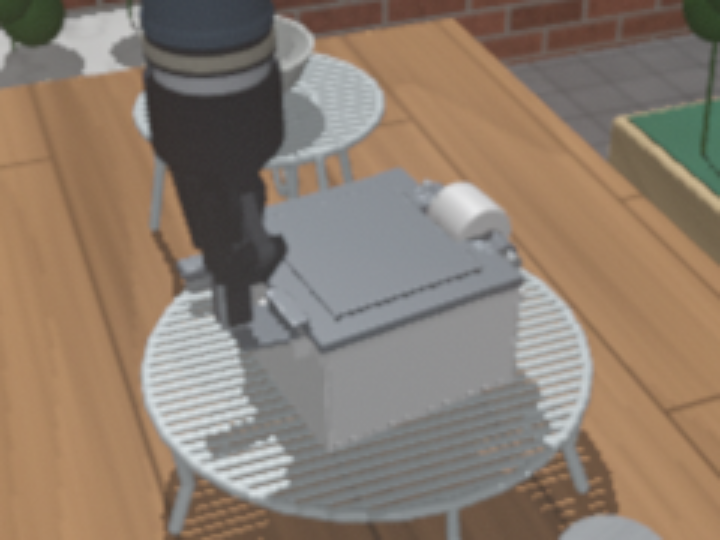

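```bash
python3 -c "
from h import *
s=manip.sense();c=manip.get_calibration('side');T=np.linalg.inv(c['pose']);f=200/np.tan(np.radians(c['vfov']/2))
def pr(p):
    q=T[:3,:3]@p+T[:3,3];return (q[:2]/q[2]*f+[c['cx'],c['cy']]-[180,110])*3
t=s['tcp_pos'];print('tip',pr(t-[0,0,.011]),'tcp',pr(t),'-20',pr(t+[0,0,.02]))
for x in(-.118,-.112,-.09):
  for y in(-.061,-.019): print(x,y,pr(np.r_[t2w(x,y),.17]))
p,D=manip.snapshot('side');P=cloud(c,D)
e=P[...,:2]-CEN;a=YAW;L=np.dstack([e@[np.cos(a),np.sin(a)],e@[-np.sin(a),np.cos(a)],P[...,2]])
for (u,v) in [(215,320),(225,300),(235,315),(240,310),(245,315),(250,318),(232,322),(240,322),(250,325),(262,330),(275,335),(242,340)]:
  print(u,v,L[110+v//3,180+u//3].round(4))
cv2.imwrite('pics/side3.png',cv2.resize(p[190:240,230:300],None,fx=10,fy=10,interpolation=cv2.INTER_CUBIC)[:,:,::-1])
"
```

```text
tip [238.78153808 369.821142  ] tcp [237.59489818 356.53199067] -20 [235.38723858 331.80846469]
-0.118 -0.061 [242.67618436 350.8448042 ]
-0.118 -0.019 [216.44845739 314.7034655 ]
-0.112 -0.061 [251.6644057  347.87763184]
-0.112 -0.019 [225.17488835 311.96593976]
-0.09 -0.061 [284.116016   337.16477582]
-0.09 -0.019 [256.69995813 302.07636515]
215 320 [-0.0833  0.0905  0.0815]
225 300 [-0.1221 -0.0491  0.2026]
235 315 [-0.1189 -0.0539  0.1933]
240 310 [-0.114  -0.0519  0.1947]
245 315 [-0.1128 -0.0529  0.1904]
250 318 [-0.1085 -0.0513  0.1854]
232 322 [-0.1214 -0.0543  0.1899]
240 322 [-0.1149 -0.0524  0.1862]
250 325 [-0.1049 -0.041   0.1724]
262 330 [-0.1005 -0.0496  0.1719]
275 335 [-0.0951 -0.0557  0.1716]
242 340 [-0.116  -0.0526  0.1727]
```

View pics/side3.png

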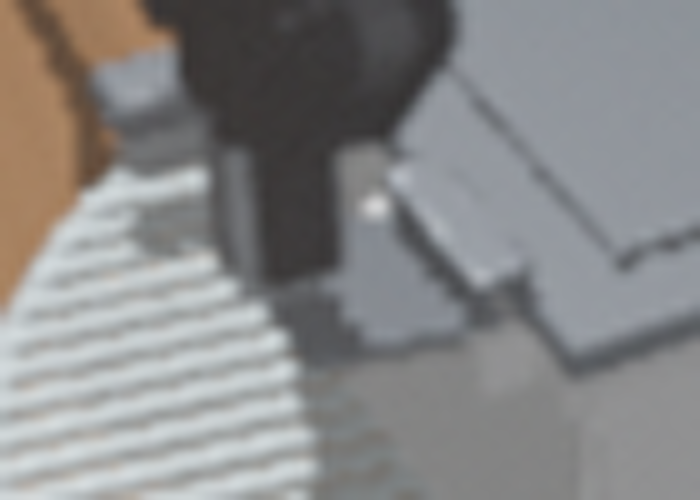

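```bash
python3 -c "
from h import *
c=manip.get_calibration('side')
a=YAW
def loc(D):
  P=cloud(c,D);e=P[...,:2]-CEN;return np.dstack([e@[np.cos(a),np.sin(a)],e@[-np.sin(a),np.cos(a)],P[...,2]])
L=loc(np.load('pics/side1.npy'))
for v in range(140,200,6):print([ (L[110+v//3,180+u//3]).round(3).tolist() for u in (205,215,228)])
print('lid',L[110+90,180+120],L[200,295])
p,D=manip.snapshot('side');L=loc(D)
for v in range(300,350,3):print(v,[ (L[110+v//3,180+u//3]).round(3).tolist() for u in (234,240,246)])
plan(-.112,-.04,.145)
"
```

```text
[[-0.122, -0.039, 0.309], [-0.126, -0.065, 0.323], [-0.11, -0.046, 0.309]]
[[-0.122, -0.038, 0.305], [-0.119, -0.046, 0.308], [-0.11, -0.044, 0.304]]
[[-0.122, -0.036, 0.3], [-0.12, -0.046, 0.304], [-0.111, -0.045, 0.301]]
[[-0.123, -0.038, 0.297], [-0.119, -0.044, 0.299], [-0.112, -0.048, 0.299]]
[[-0.123, -0.039, 0.294], [-0.12, -0.046, 0.297], [-0.11, -0.043, 0.292]]
[[-0.124, -0.039, 0.29], [-0.12, -0.044, 0.292], [-0.111, -0.044, 0.289]]
[[-0.124, -0.04, 0.287], [-0.121, -0.046, 0.289], [-0.112, -0.045, 0.286]]
[[-0.124, -0.039, 0.283], [-0.121, -0.044, 0.284], [-0.112, -0.044, 0.281]]
[[-0.124, -0.038, 0.278], [-0.119, -0.039, 0.277], [-0.11, -0.039, 0.274]]
[[0.024, 0.394, -0.001], [0.032, 0.389, -0.001], [0.042, 0.375, 0.004]]
lid [-0.01982093 -0.02990941  0.17835362] [-0.02745275 -0.02297399  0.17667948]
300 [[-0.117, -0.052, 0.203], [-0.114, -0.053, 0.202], [-0.11, -0.052, 0.2]]
303 [[-0.118, -0.052, 0.201], [-0.114, -0.052, 0.2], [-0.11, -0.052, 0.198]]
306 [[-0.118, -0.052, 0.199], [-0.114, -0.053, 0.198], [-0.111, -0.054, 0.197]]
309 [[-0.118, -0.052, 0.196], [-0.113, -0
[... 615 characters left out ...]
, 0.175], [-0.114, -0.047, 0.173], [-0.11, -0.049, 0.173]]
336 [[-0.119, -0.049, 0.174], [-0.116, -0.053, 0.175], [-0.111, -0.05, 0.172]]
339 [[-0.119, -0.05, 0.172], [-0.117, -0.055, 0.174], [-0.114, -0.057, 0.175]]
342 [[-0.081, 0.057, 0.081], [-0.117, -0.056, 0.173], [-0.113, -0.056, 0.171]]
345 [[-0.081, 0.057, 0.078], [-0.118, -0.058, 0.173], [-0.115, -0.06, 0.173]]
348 [[-0.084, 0.049, 0.082], [-0.119, -0.059, 0.172], [-0.115, -0.06, 0.17]]
t 3.73 tcp [ 0.4566 -0.0149  0.1494] tub [-0.1137 -0.0402] F [ 0.22 -0.28 -1.86] gap -0.001
d units [-0.004  0.     0.011] twist units 0.001 R [[-0.991, -0.133, 0.0], [-0.133, 0.991, -0.0], [-0.0, -0.0, -1.0]] q [-0.28  0.39  1.9   0.    0.85 -1.98]
```

```bash
python3 -c "
from h import *
for n in('wrist0','top0'):
  p=cv2.imread(f'pics/{n}.png')
D=np.load('pics/wrist0.npy')
T=np.array([[0.4488,0.8465,0.2865,0.2051],[0.8936,-0.4244,-0.1458,0.5945],[-0.0018,0.3214,-0.9469,0.3737],[0,0,0,1]])
c=dict(manip.get_calibration('wrist'));c['pose']=T
P=cloud(c,D)
for u,v in[(205,268),(200,280),(190,300),(180,318),(425,268),(430,280),(445,300),(460,318)]:print(u,v,P[v,u].round(4),D[v,u])
P=np.load('pics/topP.npy');c=manip.get_calibration('top')
for u,v in[(76,350),(74,348),(70,350),(66,355),(60,352),(40,325),(38,328)]:print(u,v,P[v,u].round(4))
"
```

```text
205 268 [0.2487 0.5218 0.2522] 0.13809447
200 280 [0.2492 0.5224 0.2607] 0.1301417
190 300 [0.2494 0.5231 0.2735] 0.118003175
180 318 [0.2501 0.5221 0.2816] 0.11067225
425 268 [0.2893 0.6016 0.2513] 0.13901073
430 280 [0.2892 0.601  0.2598] 0.13103394
445 300 [0.2896 0.6021 0.2727] 0.11873237
460 318 [0.2903 0.6034 0.2821] 0.10982678
76 350 [0.2617 0.508  0.2586]
74 348 [0.2663 0.5111 0.2604]
70 350 [0.2659 0.5119 0.2713]
66 355 [0.2636 0.5048 0.293 ]
60 352 [0.2705 0.5145 0.2966]
40 325 [0.308  0.5954 0.2453]
38 328 [0.3045 0.592  0.255 ]
```

Three camera views agree that the shut fingertips sit about 34 mm above the reported TCP, not 11 mm below it. So the tool point I've been given is 45 mm too far ahead. I'll correct for that and press on.

move_arm(deltas=[[0,0,0.01,0,0],[0,0,0.02,0,0],[0,0,0.025,0,0],[0,0,0.03,0,0],[0,0,0.035,0,0],[0,0,0.04,0,0],[0,0,0.045,0,0],[0,0,0.05,0,0]])

```text
t: 4.4
tcp_pos: [0.4569, -0.015, 0.1292]
tool_rot: [-0.067, 0.998, -0.0, 0.0]
force: [0.5, -0.9, 2.1]
finger_gap: -0.0
```

```bash
python3 -c "
from h import *
plan(-.112,-.04,.108)"
```

```text
t 4.4 tcp [ 0.4569 -0.015   0.1292] tub [-0.1135 -0.0403] F [ 0.51 -0.92  2.15] gap -0.0
d units [-0.004  0.001  0.053] twist units 0.001 R [[-0.991, -0.133, 0.001], [-0.133, 0.991, -0.0], [-0.001, -0.0, -1.0]] q [-0.28  0.43  1.92  0.    0.79 -1.98]
```

Contact has started at 2 N, with the tip at about 0.163 m. I'll keep going down and move slightly inward.

move_arm(deltas=[[0,0,0.006,0,0],[0,0,0.012,0,0],[0,0,0.018,0,0],[-0.003,0,0.024,0,0],[-0.006,0,0.03,0,0],[-0.01,0,0.036,0,0],[-0.014,0,0.042,0,0],[-0.018,0,0.048,0,0]])

```text
t: 5.07
tcp_pos: [0.4632, -0.0138, 0.1097]
tool_rot: [-0.067, 0.998, 0.0, -0.001]
force: [-0.8, -0.3, 1.5]
finger_gap: -0.002
```

```bash
python3 -c "
from h import *
plan(-.105,-.04,.108)
p,d=manip.snapshot('side')
cv2.imwrite('pics/side4.png',cv2.resize(p[110:290,180:420],None,fx=3,fy=3)[:,:,::-1])
"
```

```text
t 5.07 tcp [ 0.4632 -0.0138  0.1097] tub [-0.1071 -0.0399] F [-0.79 -0.25  1.48] gap -0.002
d units [-0.005 -0.     0.004] twist units 0.001 R [[-0.991, -0.133, -0.001], [-0.133, 0.991, 0.0], [0.001, 0.0, -1.0]] q [-0.27  0.47  1.92 -0.    0.75 -1.98]
```

View pics/side4.png

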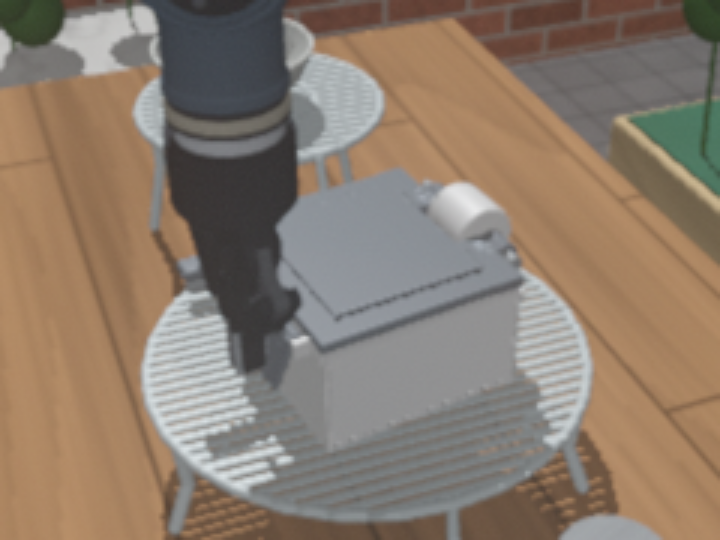

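move_arm(deltas=[[0,0,0.006,0,0],[0,0,0.012,0,0],[0,0,0.018,0,0],[0,0,0.024,0,0],[0,0,0.03,0,0],[0,0,0.035,0,0],[0.01,0,0.035,0,0],[0.03,0,0.02,0,0]])

```text
t: 5.78
tcp_pos: [0.453, -0.0159, 0.1016]
tool_rot: [-0.067, 0.998, -0.0, 0.001]
force: [0.9, 0.0, 0.5]
finger_gap: -0.003
```

```bash
python3 -c "
from h import *
plan(-.130,.04,.178)"
```

```text
t 5.78 tcp [ 0.453  -0.0159  0.1016] tub [-0.1174 -0.0406] F [0.93 0.   0.54] gap -0.003
d units [ 0.031  0.201 -0.191] twist units 0.001 R [[-0.991, -0.133, 0.002], [-0.133, 0.991, -0.0], [-0.002, -0.001, -1.0]] q [-0.28  0.47  1.95  0.    0.71 -1.99]
```

move_arm(deltas=[[0.03,0,-0.1,0,0],[0.03,0,-0.2,0,0],[0.01,0.06,-0.23,0,20],[-0.01,0.13,-0.23,0,40],[-0.03,0.2,-0.23,0,65],[-0.03,0.2,-0.23,0,65],[-0.03,0.2,-0.23,0,65],[-0.03,0.2,-0.23,0,65]])

```text
t: 6.45
tcp_pos: [0.453, 0.0651, 0.1944]
tool_rot: [-0.067, 0.998, -0.0, 0.001]
force: [0.1, -0.5, 0.2]
finger_gap: 0.649
```

```bash
python3 -c "
from h import *
plan(-.1045,.04,.115)
for n in ('side','wrist'):
    p,d=manip.snapshot(n);np.save(f'pics/{n}5.npy',d)
    cv2.imwrite(f'pics/{n}5.png',cv2.resize(p[110:290,180:420],None,fx=3,fy=3)[:,:,::-1] if n=='side' else p[:,:,::-1])
"
```

```text
t 6.45 tcp [0.453  0.0651 0.1944] tub [-0.1067  0.0396] F [ 0.07 -0.49  0.24] gap 0.649
d units [-0.005  0.001  0.198] twist units 0.002 R [[-0.991, -0.134, 0.001], [-0.134, 0.991, -0.0], [-0.001, -0.001, -1.0]] q [-0.1   0.32  1.85 -0.    0.98 -1.81]
```

View pics/side5.png

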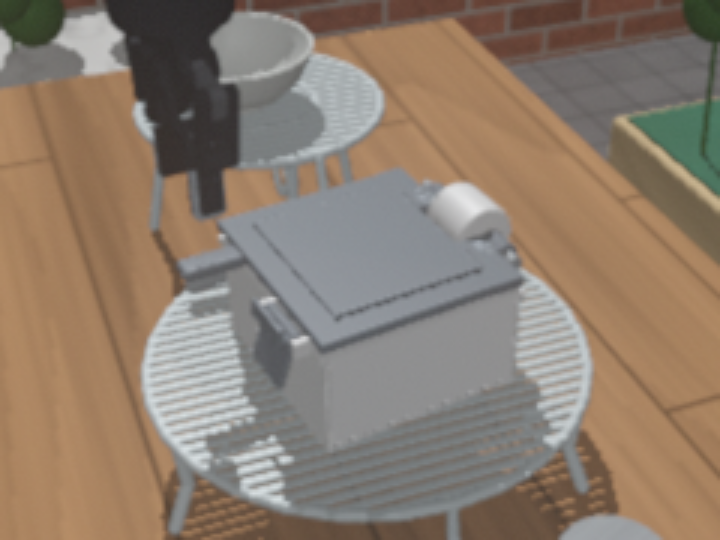

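View pics/wrist5.png

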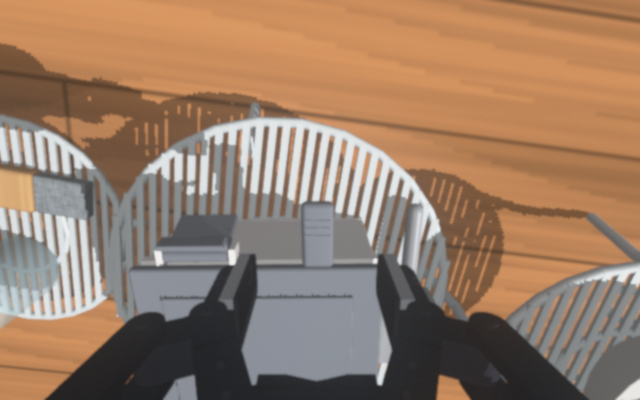

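The clip now hangs down (side view about (275,340)). The tab is centred between the open fingers (wrist view about (318,235)). Next I descend and grip.

move_arm(deltas=[[-0.003,0,0.07,0,65],[-0.003,0,0.13,0,65],[-0.003,0,0.17,0,65],[-0.003,0,0.19,0,65],[-0.003,0,0.194,0,65],[-0.003,0,0.194,0,60],[-0.003,0,0.194,0,50],[-0.003,0,0.194,0,40]], force=20)

```text
t: 7.22
tcp_pos: [0.4551, 0.0652, 0.1174]
tool_rot: [-0.067, 0.998, -0.0, 0.001]
force: [-0.6, -0.7, 0.9]
finger_gap: 0.405
```

```bash
python3 -c "
from h import *
plan(-.1045,.04,.115)
for n in ('side','wrist'):
    p,d=manip.snapshot(n);np.save(f'pics/{n}6.npy',d)
    cv2.imwrite(f'pics/{n}6.png',cv2.resize(p[110:290,180:420],None,fx=3,fy=3)[:,:,::-1] if n=='side' else p[:,:,::-1])
"
```

```text
t 7.22 tcp [0.4551 0.0652 0.1174] tub [-0.1046  0.0395] F [-0.55 -0.72  0.95] gap 0.405
d units [-0.     0.001  0.006] twist units 0.0 R [[-0.991, -0.133, 0.002], [-0.133, 0.991, -0.0], [-0.002, -0.001, -1.0]] q [-0.1   0.45  1.93 -0.    0.76 -1.81]
```

View pics/side6.png

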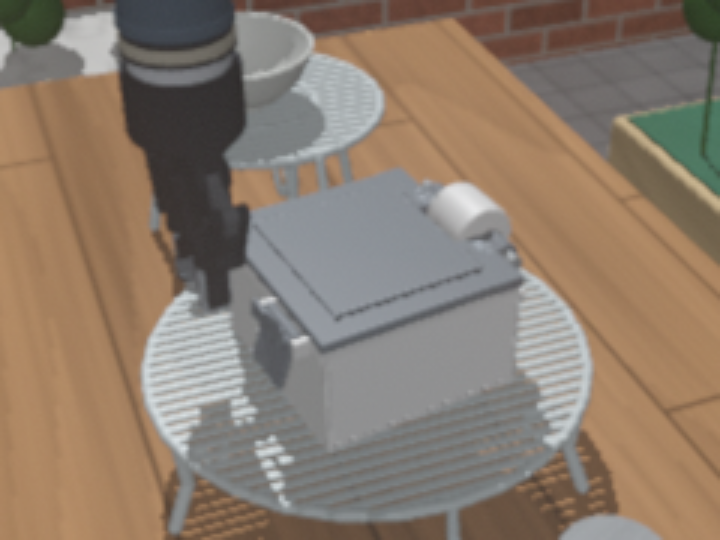

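View pics/wrist6.png

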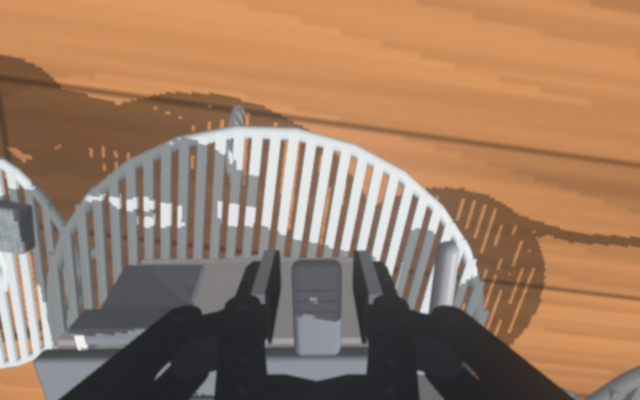

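The tab lies between the pads. I'll close at 20 N.

move_arm(deltas=[[0,0,0,0,30],[0,0,0,0,20],[0,0,0,0,10],[0,0,0,0,5],[0,0,0,0,5],[0,0,0,0,5],[0,0,0,0,5],[0,0,0,0,5]], force=20)

```text
t: 7.98
tcp_pos: [0.4545, 0.0654, 0.117]
tool_rot: [-0.067, 0.998, -0.0, 0.0]
force: [-0.3, -1.4, 5.9]
finger_gap: 0.231
```

```bash
python3 -c "
from h import *
plan(-.1045,.04,.115)
print(manip.sense()['ft_torque'])
r=.189;x0,z0=-.1045,.0
for th in np.arange(0,.5,.02): print(round(th,2),'x %.4f z %.4f units'%(-.189*(1-np.cos(th))/.4,-.189*np.sin(th)/.4))
"
```

```text
t 7.98 tcp [0.4545 0.0654 0.117 ] tub [-0.1051  0.0397] F [-0.32 -1.38  5.85] gap 0.231
d units [-0.002  0.001  0.005] twist units 0.002 R [[-0.991, -0.134, 0.001], [-0.134, 0.991, -0.0], [-0.001, -0.001, -1.0]] q [-0.1   0.45  1.93 -0.    0.76 -1.81]
[-0.1931696   0.06900666  0.15852498]
0.0 x -0.0000 z -0.0000 units
0.02 x -0.0001 z -0.0094 units
0.04 x -0.0004 z -0.0189 units
0.06 x -0.0009 z -0.0283 units
0.08 x -0.0015 z -0.0378 units
0.1 x -0.0024 z -0.0472 units
0.12 x -0.0034 z -0.0566 units
0.14 x -0.0046 z -0.0659 units
0.16 x -0.0060 z -0.0753 units
0.18 x -0.0076 z -0.0846 units
0.2 x -0.0094 z -0.0939 units
0.22 x -0.0114 z -0.1031 units
0.24 x -0.0135 z -0.1123 units
0.26 x -0.0159 z -0.1215 units
0.28 x -0.0184 z -0.1306 units
0.3 x -0.0211 z -0.1396 units
0.32 x -0.0240 z -0.1486 units
0.34 x -0.0270 z -0.1576 units
0.36 x -0.0303 z -0.1664 units
0.38 x -0.0337 z -0.1753 units
0.4 x -0.0373 z -0.1840 units
0.42 x -0.0411 z -0.1927 units
0.44 x -0.0450 z -0.2013 units
0.46 x -0.0491 z -0.2098 units
0.48 x -0.0534 z -0.2182 units
```

```bash
cat >> h.py <<'E'
def arc(a,ths,tw=0):
    f0=.021+a
    for t in ths: print(round(t,3),'x %.3f z %.3f'%(-.189*(np.cos(f0)-np.cos(.021+t))/.4,-.189*(np.sin(.021+t)-np.sin(f0))/.4))
E
python3 -c "
from h import *
arc(0,np.linspace(.02,.16,8));arc(.16,np.linspace(.18,.3,8))"
```

```text
0.02 x -0.000 z -0.009
0.04 x -0.001 z -0.019
0.06 x -0.001 z -0.028
0.08 x -0.002 z -0.038
0.1 x -0.003 z -0.047
0.12 x -0.005 z -0.056
0.14 x -0.006 z -0.066
0.16 x -0.008 z -0.075
0.18 x -0.002 z -0.009
0.197 x -0.003 z -0.017
0.214 x -0.005 z -0.025
0.231 x -0.007 z -0.033
0.249 x -0.009 z -0.041
0.266 x -0.012 z -0.049
0.283 x -0.014 z -0.056
0.3 x -0.016 z -0.064
```

move_arm(deltas=[[0,0,-0.009,0,5],[-0.001,0,-0.019,0,5],[-0.001,0,-0.028,0,5],[-0.002,0,-0.038,0,5],[-0.003,0,-0.047,0,5],[-0.005,0,-0.056,0,5],[-0.006,0,-0.066,0,5],[-0.008,0,-0.075,0,5]])

```text
t: 8.65
tcp_pos: [0.4569, 0.0658, 0.1468]
tool_rot: [-0.067, 0.998, -0.0, -0.001]
force: [0.2, -2.4, -3.4]
finger_gap: 0.226
```

```bash
python3 -c "
from h import *
plan(-.1045,.04,.115);print(manip.sense()['ft_torque'])
p,d=manip.snapshot('side')
cv2.imwrite('pics/side7.png',cv2.resize(p[110:290,180:420],None,fx=3,fy=3)[:,:,::-1])
"
```

```text
t 8.65 tcp [0.4569 0.0658 0.1468] tub [-0.1028  0.0398] F [ 0.17 -2.43 -3.4 ] gap 0.226
d units [0.004 0.001 0.08 ] twist units 0.001 R [[-0.991, -0.133, -0.001], [-0.133, 0.991, -0.0], [0.001, -0.0, -1.0]] q [-0.1   0.4   1.89 -0.    0.85 -1.8 ]
[-0.35950623  0.08105961  0.15822045]
```

View pics/side7.png

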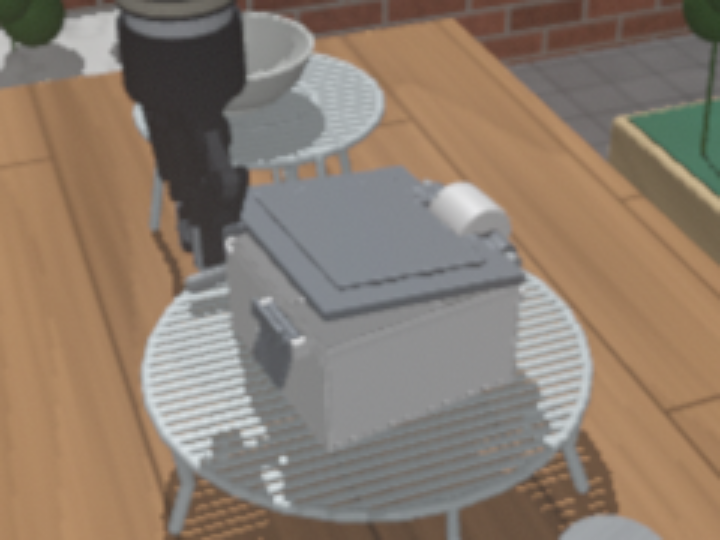

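move_arm(deltas=[[-0.002,0,-0.009,0,5],[-0.003,0,-0.017,0,5],[-0.005,0,-0.025,0,5],[-0.007,0,-0.033,0,5],[-0.009,0,-0.041,0,5],[-0.012,0,-0.049,0,5],[-0.014,0,-0.056,0,5],[-0.016,0,-0.064,0,5]])

```text
t: 9.37
tcp_pos: [0.4632, 0.0668, 0.1722]
tool_rot: [-0.067, 0.998, -0.0, -0.001]
force: [-1.5, -4.1, -2.2]
finger_gap: 0.228
```

```bash
python3 -c "
from h import *
plan(-.1045,.04,.115);print(manip.sense()['ft_torque'])
arc(.3,.3+.01*np.arange(1,9))
"
```

```text
t 9.37 tcp [0.4632 0.0668 0.1722] tub [-0.0964  0.0399] F [-1.49 -4.05 -2.18] gap 0.228
d units [0.02  0.    0.143] twist units 0.001 R [[-0.991, -0.133, -0.001], [-0.133, 0.991, -0.0], [0.001, 0.0, -1.0]] q [-0.1   0.37  1.85 -0.    0.93 -1.8 ]
[-0.5340202   0.34364109  0.158234  ]
0.31 x -0.002 z -0.004
0.32 x -0.003 z -0.009
0.33 x -0.005 z -0.013
0.34 x -0.006 z -0.018
0.35 x -0.008 z -0.022
0.36 x -0.010 z -0.027
0.37 x -0.012 z -0.031
0.38 x -0.013 z -0.035
```

move_arm(deltas=[[-0.002,-0.001,-0.004,0,5],[-0.003,-0.002,-0.009,0,5],[-0.005,-0.002,-0.013,0,5],[-0.006,-0.002,-0.018,0,5],[-0.006,-0.002,-0.018,0,5],[-0.006,-0.002,-0.018,0,5],[-0.006,-0.002,-0.018,0,5],[-0.006,-0.002,-0.018,0,5]])

```text
t: 10.03
tcp_pos: [0.4657, 0.0669, 0.1794]
tool_rot: [-0.067, 0.998, 0.001, -0.0]
force: [-3.9, 2.2, 1.8]
finger_gap: 0.231
```

```bash
cat >> h.py <<'E'
def st(a,n=.04):
    s=manip.sense();F=s["force"];c,si=np.cos(YAW),np.sin(YAW)
    e=s["tcp_pos"][:2]-CEN;x=c*e[0]+si*e[1];zz=s["tcp_pos"][2]+.053
    fx=c*F[0]+si*F[1];fy=-si*F[0]+c*F[1];p=a+.021
    print("t",round(s["t"],2),"tubxy",round(x,4),round(-si*e[0]+c*e[1],4),"z",round(s["tcp_pos"][2],4),"gap",round(s["finger_gap"],3),"theta by z",round(np.arcsin((s["tcp_pos"][2]-.117+.004)/.189)-.021,3),"r",round(np.hypot(x-.083,s["tcp_pos"][2]-.113),4))
    print("Ftub",np.round([fx,fy,F[2]],2),"tangential resist %.2f radial(out) %.2f"%(-(fx*np.sin(p)+F[2]*np.cos(p)),-fx*np.cos(p)+F[2]*np.sin(p)),"tq",s["ft_torque"].round(2))
    arc(a,a+n/4*np.arange(1,5))
E
python3 -c "
from h import *
st(.34)"
```

```text
t 10.03 tubxy -0.0938 0.0397 z 0.1794 gap 0.231 theta by z 0.338 r 0.1889
Ftub [-3.59  2.67  1.76] tangential resist -0.38 radial(out) 3.98 tq [0.5  0.74 0.18]
0.35 x -0.002 z -0.004
0.36 x -0.003 z -0.009
0.37 x -0.005 z -0.013
0.38 x -0.007 z -0.018
```

move_arm(deltas=[[-0.001,0.001,-0.004,0,5],[-0.002,0.001,-0.009,0,5],[-0.004,0.001,-0.013,0,5],[-0.006,0.001,-0.018,0,5],[-0.006,0.001,-0.018,0,5],[-0.006,0.001,-0.018,0,5],[-0.006,0.001,-0.018,0,5],[-0.006,0.001,-0.018,0,5]])

```text
t: 10.7
tcp_pos: [0.4687, 0.0672, 0.1868]
tool_rot: [-0.067, 0.998, 0.0, 0.0]
force: [-3.2, 3.0, 1.7]
finger_gap: 0.23
```

```bash
python3 -c "
from h import *
st(.38)"
```

```text
t 10.7 tubxy -0.0909 0.0396 z 0.1868 gap 0.23 theta by z 0.38 r 0.1889
Ftub [-2.72  3.41  1.73] tangential resist -0.53 radial(out) 3.18 tq [0.59 0.6  0.19]
0.39 x -0.002 z -0.004
0.4 x -0.004 z -0.009
0.41 x -0.006 z -0.013
0.42 x -0.008 z -0.017
```

move_arm(deltas=[[-0.001,0.001,-0.002,0,5],[-0.002,0.001,-0.004,0,5],[-0.003,0.001,-0.007,0,5],[-0.004,0.001,-0.009,0,5],[-0.005,0.001,-0.011,0,5],[-0.006,0.001,-0.013,0,5],[-0.007,0.001,-0.015,0,5],[-0.008,0.001,-0.017,0,5]])

```text
t: 11.37
tcp_pos: [0.4715, 0.0677, 0.1933]
tool_rot: [-0.067, 0.998, -0.0, -0.0]
force: [-2.1, 1.8, -1.4]
finger_gap: 0.229
```

```bash
python3 -c "
from h import *
st(.42)"
```

```text
t 11.37 tubxy -0.088 0.0397 z 0.1933 gap 0.229 theta by z 0.418 r 0.1889
Ftub [-1.85  2.05 -1.38] tangential resist 2.04 radial(out) 1.08 tq [0.21 0.65 0.18]
0.43 x -0.002 z -0.004
0.44 x -0.004 z -0.009
0.45 x -0.006 z -0.013
0.46 x -0.008 z -0.017
```

Resistance is 2.0 N while moving, so the lid is still swinging freely. I'll continue with small arcs.

move_arm(deltas=[[-0.001,0,-0.002,0,5],[-0.002,0,-0.004,0,5],[-0.003,0,-0.007,0,5],[-0.004,0,-0.009,0,5],[-0.005,0,-0.011,0,5],[-0.006,0,-0.013,0,5],[-0.007,0,-0.015,0,5],[-0.008,0,-0.017,0,5]])

```text
t: 12.03
tcp_pos: [0.4749, 0.0682, 0.2002]
tool_rot: [-0.067, 0.998, -0.0, 0.0]
force: [-1.6, 1.0, -2.3]
finger_gap: 0.228
```

```bash
python3 -c "
from h import *
st(.46)"
```

```text
t 12.03 tubxy -0.0846 0.0398 z 0.2002 gap 0.228 theta by z 0.459 r 0.1889
Ftub [-1.5   1.17 -2.29] tangential resist 2.72 radial(out) 0.27 tq [0.19 0.55 0.23]
0.47 x -0.002 z -0.004
0.48 x -0.004 z -0.008
0.49 x -0.007 z -0.012
0.5 x -0.009 z -0.017
```

move_arm(deltas=[[-0.001,0,-0.002,0,5],[-0.002,0,-0.004,0,5],[-0.003,0,-0.006,0,5],[-0.004,0,-0.008,0,5],[-0.005,0,-0.01,0,5],[-0.007,0,-0.012,0,5],[-0.008,0,-0.015,0,5],[-0.009,0,-0.017,0,5]])

```text
t: 12.7
tcp_pos: [0.4785, 0.0688, 0.2071]
tool_rot: [-0.067, 0.998, -0.0, 0.0]
force: [-1.6, 1.1, -1.6]
finger_gap: 0.23
```

```bash
python3 -c "
from h import *
st(.50,.03)"
```

```text
t 12.7 tubxy -0.0809 0.0399 z 0.2071 gap 0.23 theta by z 0.5 r 0.189
Ftub [-1.48  1.3  -1.64] tangential resist 2.16 radial(out) 0.46 tq [0.2  0.43 0.23]
0.507 x -0.002 z -0.003
0.515 x -0.004 z -0.006
0.522 x -0.005 z -0.009
0.53 x -0.007 z -0.012
```

move_arm(deltas=[[-0.001,0,-0.002,0,5],[-0.002,0,-0.004,0,5],[-0.004,0,-0.006,0,5],[-0.005,0,-0.008,0,5],[-0.006,0,-0.01,0,5],[-0.007,0,-0.012,0,5],[-0.009,0,-0.014,0,5],[-0.01,0,-0.016,0,5]])

```text
t: 13.37
tcp_pos: [0.4821, 0.0693, 0.2134]
tool_rot: [-0.067, 0.998, -0.0, -0.0]
force: [-1.5, 1.8, -3.2]
finger_gap: 0.231
```

```bash
python3 -c "
from h import *
st(.54,.04)"
```

```text
t 13.37 tubxy -0.0773 0.0399 z 0.2134 gap 0.231 theta by z 0.539 r 0.1891
Ftub [-1.26  1.98 -3.25] tangential resist 3.42 radial(out) -0.66 tq [0.1  0.52 0.17]
0.55 x -0.003 z -0.004
0.56 x -0.005 z -0.008
0.57 x -0.008 z -0.012
0.58 x -0.010 z -0.016
```

move_arm(deltas=[[-0.001,0,-0.001,0,5],[-0.001,0,-0.002,0,5],[-0.002,0,-0.003,0,5],[-0.003,0,-0.004,0,5],[-0.003,0,-0.005,0,5],[-0.004,0,-0.006,0,5],[-0.004,0,-0.007,0,5],[-0.005,0,-0.008,0,5]])

```text
t: 14.03
tcp_pos: [0.4842, 0.0696, 0.2165]
tool_rot: [-0.067, 0.998, 0.0, -0.0]
force: [-3.5, 0.2, -1.1]
finger_gap: 0.23
```

```bash
python3 -c "
from h import *
st(.56,.03)"
```

```text
t 14.03 tubxy -0.0752 0.0399 z 0.2165 gap 0.23 theta by z 0.559 r 0.1891
Ftub [-3.46  0.69 -1.15] tangential resist 2.86 radial(out) 2.26 tq [0.12 0.77 0.21]
0.568 x -0.002 z -0.003
0.575 x -0.004 z -0.006
0.582 x -0.006 z -0.009
0.59 x -0.008 z -0.012
```

move_arm(deltas=[[-0.001,0,-0.001,0,5],[-0.002,0,-0.003,0,5],[-0.003,0,-0.005,0,5],[-0.004,0,-0.006,0,5],[-0.005,0,-0.008,0,5],[-0.006,0,-0.009,0,5],[-0.007,0,-0.011,0,5],[-0.008,0,-0.012,0,5]])

```text
t: 14.7
tcp_pos: [0.4874, 0.0701, 0.2214]
tool_rot: [-0.067, 0.998, 0.0, -0.0]
force: [-3.5, 1.2, -0.5]
finger_gap: 0.234
```

```bash
python3 -c "
from h import *
st(.59,.03)"
```

```text
t 14.7 tubxy -0.0719 0.04 z 0.2214 gap 0.234 theta by z 0.59 r 0.1891
Ftub [-3.34  1.69 -0.48] tangential resist 2.31 radial(out) 2.46 tq [0.25 0.84 0.2 ]
0.597 x -0.002 z -0.003
0.605 x -0.004 z -0.006
0.612 x -0.006 z -0.009
0.62 x -0.008 z -0.011
```

move_arm(deltas=[[-0.001,0,-0.002,0,5],[-0.002,0,-0.004,0,5],[-0.003,0,-0.006,0,5],[-0.005,0,-0.008,0,5],[-0.006,0,-0.01,0,5],[-0.007,0,-0.012,0,5],[-0.008,0,-0.013,0,5],[-0.01,0,-0.015,0,5]])

```text
t: 15.37
tcp_pos: [0.4916, 0.0706, 0.2273]
tool_rot: [-0.067, 0.998, 0.0, 0.0]
force: [-2.2, 1.9, -2.4]
finger_gap: 0.228
```

```bash
python3 -c "
from h import *
st(.63,.04)"
```

```text
t 15.37 tubxy -0.0677 0.0399 z 0.2273 gap 0.228 theta by z 0.629 r 0.1892
Ftub [-1.95  2.17 -2.38] tangential resist 3.08 radial(out) 0.11 tq [0.4  0.55 0.23]
0.64 x -0.003 z -0.004
0.65 x -0.006 z -0.007
0.66 x -0.009 z -0.011
0.67 x -0.012 z -0.015
```

move_arm(deltas=[[-0.001,0,-0.002,0,5],[-0.003,0,-0.004,0,5],[-0.004,0,-0.005,0,5],[-0.006,0,-0.007,0,5],[-0.007,0,-0.009,0,5],[-0.009,0,-0.011,0,5],[-0.01,0,-0.013,0,5],[-0.011,0,-0.015,0,5]])

```text
t: 16.03
tcp_pos: [0.4962, 0.0712, 0.2334]
tool_rot: [-0.067, 0.998, 0.0, 0.0]
force: [-0.8, 2.9, -3.7]
finger_gap: 0.231
```

```bash
python3 -c "
from h import *
st(.67,.04)
p,d=manip.snapshot('side')
cv2.imwrite('pics/side8.png',cv2.resize(p[90:290,180:420],None,fx=3,fy=3)[:,:,::-1])
"
```

```text
t 16.03 tubxy -0.0631 0.04 z 0.2334 gap 0.231 theta by z 0.67 r 0.1893
Ftub [-0.39  2.97 -3.65] tangential resist 3.07 radial(out) -2.02 tq [0.53 0.35 0.17]
0.68 x -0.003 z -0.004
0.69 x -0.006 z -0.007
0.7 x -0.009 z -0.011
0.71 x -0.012 z -0.014
```

View pics/side8.png

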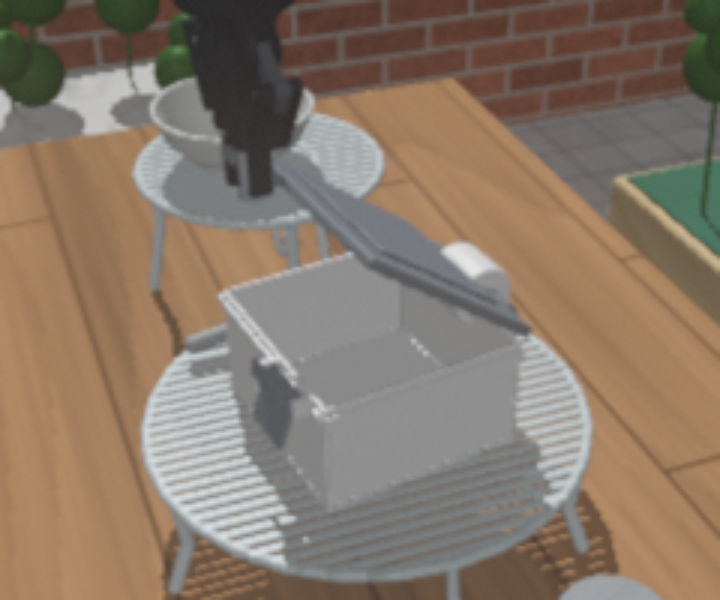

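The lid is open about 0.67 rad and following the fingers, with no bind yet.

move_arm(deltas=[[-0.002,0.001,-0.002,0,5],[-0.003,0.001,-0.004,0,5],[-0.005,0.001,-0.005,0,5],[-0.006,0.001,-0.007,0,5],[-0.008,0.001,-0.009,0,5],[-0.009,0.001,-0.011,0,5],[-0.011,0.001,-0.012,0,5],[-0.013,0.001,-0.014,0,5]])

```text
t: 16.75
tcp_pos: [0.5004, 0.0719, 0.2387]
tool_rot: [-0.067, 0.998, -0.0, -0.001]
force: [-3.0, -0.5, -4.2]
finger_gap: 0.231
```

```bash
python3 -c "
from h import *
st(.71,.04)"
```

```text
t 16.75 tubxy -0.0588 0.0401 z 0.2387 gap 0.231 theta by z 0.707 r 0.1895
Ftub [-3.05 -0.14 -4.24] tangential resist 5.19 radial(out) -0.56 tq [0.09 0.53 0.2 ]
0.72 x -0.003 z -0.004
0.73 x -0.006 z -0.007
0.74 x -0.010 z -0.010
0.75 x -0.013 z -0.014
```

move_arm(deltas=[[0,0,0,0,5],[0,0,0,0,5],[0,0,0,0,5],[0,0,0,0,5],[0,0,0,0,5],[0,0,0,0,5],[0,0,0,0,5],[0,0,0,0,5]])

```text
t: 17.42
tcp_pos: [0.5006, 0.072, 0.2389]
tool_rot: [-0.067, 0.998, -0.0, -0.0]
force: [-3.2, -1.5, -1.8]
finger_gap: 0.23
```

```bash
python3 -c "
from h import *
st(.71,.02)"
```

```text
t 17.42 tubxy -0.0586 0.0401 z 0.2389 gap 0.23 theta by z 0.708 r 0.1895
Ftub [-3.37 -1.05 -1.76] tangential resist 3.55 radial(out) 1.34 tq [0.   0.77 0.17]
0.715 x -0.002 z -0.002
0.72 x -0.003 z -0.004
0.725 x -0.005 z -0.005
0.73 x -0.006 z -0.007
```

move_arm(deltas=[[-0.001,0,-0.001,0,5],[-0.001,0,-0.001,0,5],[-0.002,0,-0.002,0,5],[-0.002,0,-0.002,0,5],[-0.002,0,-0.003,0,5],[-0.003,0,-0.003,0,5],[-0.003,0,-0.004,0,5],[-0.003,0,-0.004,0,5]])

```text
t: 18.08
tcp_pos: [0.502, 0.0723, 0.2405]
tool_rot: [-0.067, 0.998, -0.0, -0.0]
force: [-4.2, -0.7, -2.2]
finger_gap: 0.228
```

```bash
python3 -c "
from h import *
st(.72,.02)"
```

```text
t 18.08 tubxy -0.0571 0.0402 z 0.2405 gap 0.228 theta by z 0.719 r 0.1895
Ftub [-4.22 -0.11 -2.23] tangential resist 4.50 radial(out) 1.61 tq [-0.23  0.81  0.22]
0.725 x -0.002 z -0.002
0.73 x -0.003 z -0.003
0.735 x -0.005 z -0.005
0.74 x -0.006 z -0.007
```

move_arm(deltas=[[-0.001,0,-0.001,0,5],[-0.001,0,-0.001,0,5],[-0.002,0,-0.002,0,5],[-0.002,0,-0.002,0,5],[-0.003,0,-0.003,0,5],[-0.003,0,-0.003,0,5],[-0.003,0,-0.003,0,5],[-0.003,0,-0.003,0,5]])

```text
t: 18.75
tcp_pos: [0.503, 0.0724, 0.2416]
tool_rot: [-0.067, 0.998, -0.0, -0.0]
force: [-5.1, -2.4, -2.2]
finger_gap: 0.224
```

```bash
python3 -c "
from h import *
st(.73,.02)"
```

```text
t 18.75 tubxy -0.0561 0.0403 z 0.2416 gap 0.224 theta by z 0.727 r 0.1895
Ftub [-5.37 -1.75 -2.23] tangential resist 5.30 radial(out) 2.40 tq [-0.24  0.88  0.25]
0.735 x -0.002 z -0.002
0.74 x -0.003 z -0.003
0.745 x -0.005 z -0.005
0.75 x -0.007 z -0.007
```

move_arm(deltas=[[0,0,0,0,5],[0,0,0,0,5],[0,0,0,0,5],[0,0,0,0,5],[0,0,0,0,5],[0,0,0,0,5],[0,0,0,0,5],[0,0,0,0,5]])

```text
t: 19.42
tcp_pos: [0.503, 0.0724, 0.2416]
tool_rot: [-0.067, 0.998, -0.0, -0.0]
force: [-3.8, -1.6, -3.6]
finger_gap: 0.23
```

```bash
python3 -c "
from h import *
st(.73,.02)"
```

```text
t 19.42 tubxy -0.0562 0.0402 z 0.2416 gap 0.23 theta by z 0.727 r 0.1895
Ftub [-3.99 -1.07 -3.6 ] tangential resist 5.35 radial(out) 0.46 tq [-0.22  0.94  0.23]
0.735 x -0.002 z -0.002
0.74 x -0.003 z -0.003
0.745 x -0.005 z -0.005
0.75 x -0.007 z -0.007
```

Resistance climbs about 0.9 N per 0.01 rad and holds at 5.3 N, against 2 to 3 N when free. That is the bind, so I'll let go here.

move_arm(deltas=[[0,0,0,0,15],[0,0,0,0,30],[0,0,0,0,45],[0,0,0,0,60],[0,0,0,0,65],[0,0,0,0,65],[0,0,0,0,65],[0,0,0,0,65]])

```text
t: 20.08
tcp_pos: [0.5036, 0.0725, 0.2419]
tool_rot: [-0.067, 0.998, 0.0, 0.0]
force: [-0.8, -0.3, 0.2]
finger_gap: 0.65
```

```bash
python3 -c "
from h import *
st(.71,.02)
for n in ('side','wrist'):
    p,d=manip.snapshot(n);np.save(f'pics/{n}9.npy',d)
    cv2.imwrite(f'pics/{n}9.png',cv2.resize(p[90:290,180:420],None,fx=3,fy=3)[:,:,::-1] if n=='side' else p[:,:,::-1])
"
```

```text
t 20.08 tubxy -0.0556 0.0403 z 0.2419 gap 0.65 theta by z 0.729 r 0.1892
Ftub [-0.78 -0.18  0.18] tangential resist 0.38 radial(out) 0.71 tq [-0.01 -0.01  0.03]
0.715 x -0.002 z -0.002
0.72 x -0.003 z -0.004
0.725 x -0.005 z -0.005
0.73 x -0.006 z -0.007
```

View pics/side9.png

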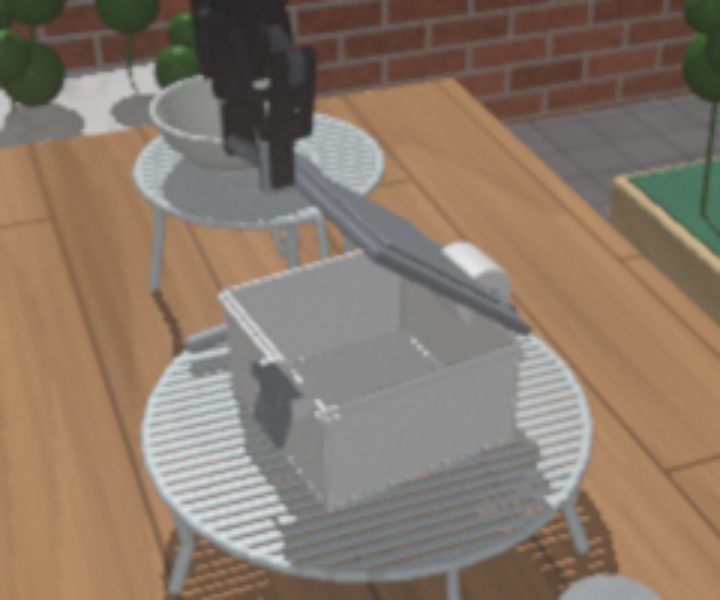

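View pics/wrist9.png

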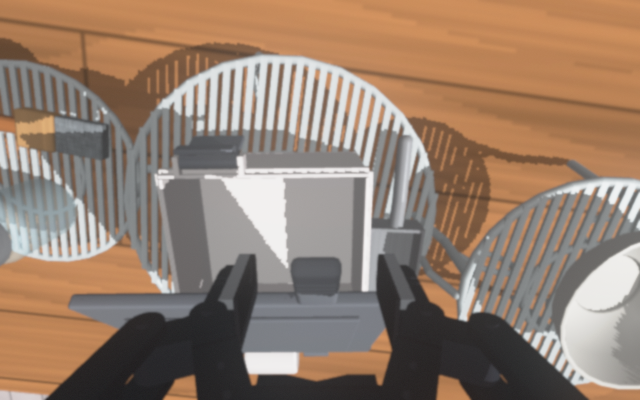

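The lid stands by itself with the tab free between the fingers (wrist view about (316,275)). I'll back off up and towards the robot.

move_arm(deltas=[[0.005,0,-0.03,0,65],[0.01,0,-0.08,0,65],[0.03,0,-0.14,0,65],[0.08,0,-0.2,0,65],[0.13,0,-0.22,0,65],[0.18,0,-0.22,0,65],[0.18,0,-0.22,0,65],[0.18,0,-0.22,0,65]])

```text
t: 20.85
tcp_pos: [0.4315, 0.063, 0.3301]
tool_rot: [-0.067, 0.998, -0.0, 0.001]
force: [-0.6, 0.3, 1.1]
finger_gap: 0.649
```

Run:
```python
from h import *
print(manip.sense()["force"],manip.sense()["tcp_pos"],manip.sense()["t"])
for n in ('side','top'):
    p,d=manip.snapshot(n);np.save(f'pics/{n}a.npy',d)
    cv2.imwrite(f'pics/{n}a.png',p[:,:,::-1])
    c=manip.get_calibration(n)
    P=cloud(c,d);e=P[...,:2]-CEN;a=YAW
    L=np.dstack([e@[np.cos(a),np.sin(a)],e@[-np.sin(a),np.cos(a)],P[...,2]])
    # lid plane fit
    m=(L[...,0]>-.05)&(L[...,0]<.07)&(abs(L[...,1])<.08)&(L[...,2]>.18)&(L[...,2]<.32)
    if n=='side' or 1:
        Q=L[m];r=np.hypot(Q[:,0]-.083,Q[:,2]-.165);th=np.arctan2(Q[:,2]-.165,.083-Q[:,0])
        k=(r>.06)&(r<.17);print(n,k.sum(),"angle slope",np.arctan(-np.polyfit(Q[k,0],Q[k,2],1)[0]),"polar",np.median(th[k]))
# did others move: compare before/after top depth, side images
for n in('side','top'):
    A=cv2.imread(f'pics/{n}0.png').astype(int);B=cv2.imread(f'pics/{n}a.png').astype(int)
    print(n,abs(A-B).max(2).shape)
    cv2.imwrite(f'pics/{n}diff.png',np.clip(abs(A-B).max(2)*3,0,255).astype(np.uint8))
```

```text
[-0.6210784   0.30745654  1.10668867] [0.43152577 0.06296723 0.33009381] 20.85
side 794 angle slope 0.6245803932099078 polar 0.7657258743258712
top 2766 angle slope 0.6451254407151803 polar 0.7797955201440824
side (400, 640)
top (400, 640)
```

View pics/sidea.png

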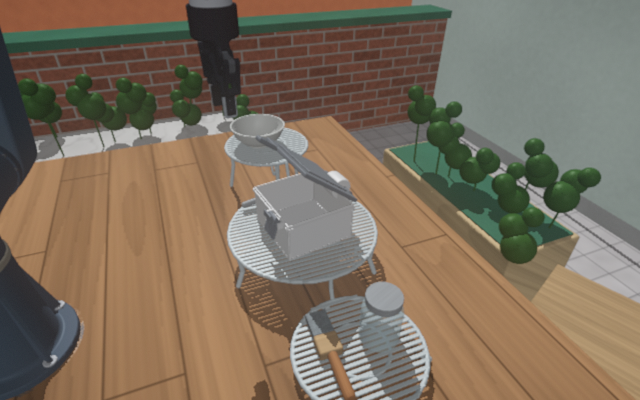

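View pics/topdiff.png

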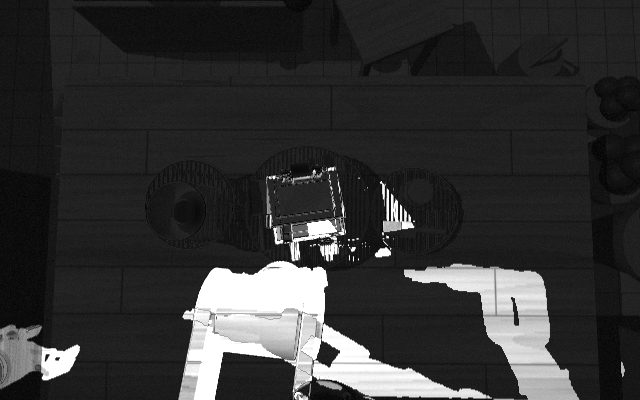

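View pics/sidediff.png

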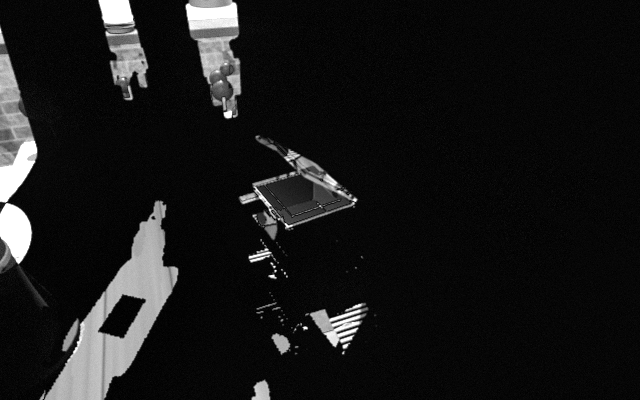

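move_arm(deltas=[[0,0,0,0,65],[0,0,0,0,65],[0,0,0,0,65],[0,0,0,0,65],[0,0,0,0,65],[0,0,0,0,65],[0,0,0,0,65],[0,0,0,0,65]])

```text
t: 21.62
tcp_pos: [0.4319, 0.0629, 0.3297]
tool_rot: [-0.067, 0.998, -0.0, 0.0]
force: [-0.4, 0.3, 0.3]
finger_gap: 0.648
```

Run:
```python
from h import *
p,d=manip.snapshot('top');d0=np.load('pics/topa.npy')
P=cloud(manip.get_calibration('top'),d);P0=cloud(manip.get_calibration('top'),d0)
m=(P0[...,2]>.19)&(P0[...,2]<.31)&(P0[...,0]>.5)&(abs(P0[...,1]-.04)<.09)
print(m.sum(),"lid dz mm",1e3*np.nanmean((P-P0)[m][:,2]))
# lid angle by tab top edge & robust plane
e=P0[...,:2]-CEN;x=e@[np.cos(YAW),np.sin(YAW)];y=e@[-np.sin(YAW),np.cos(YAW)]
k=m&(abs(y)<.05)&(x>-.03)&(x<.03)
print("slope",np.arctan(-np.polyfit(x[k],P0[...,2][k],1)[0]))
# other things, top depth vs start
D0=np.load('pics/top0.npy')
for n,(a,b,u,v) in dict(bowl=(145,180,210,240),scoop=(246,178,268,252),jar=(400,175,435,212),brush=(380,220,450,238)).items():
    q=(D0[b:v,a:u]>0)&(d[b:v,a:u]>0);print(n,"median|dz| mm",1e3*np.median(abs(D0-d)[b:v,a:u][q]),"frac>8mm",(abs(D0-d)[b:v,a:u][q]>.008).mean())
print(manip.sense()["force"],manip.sense()["t"])
manip.sign_off()
```

```text
3632 lid dz mm -0.010656454966932582
slope 0.6425278585632349
bowl median|dz| mm 1.4462471 frac>8mm 0.001036001036001036
scoop median|dz| mm 1.6903877 frac>8mm 0.05765654060756355
jar median|dz| mm 1.6442239 frac>8mm 0.0031201248049922
brush median|dz| mm 1.6920567 frac>8mm 0.002398081534772182
[-0.52650473 -0.36900162  0.187157  ] 21.6667
the job is handed in; nothing more can be done
```

The clip is down, the lid is standing open by itself where it binds, and I've handed the job in after about 22 s.

**What I did:** I pressed the clip down until it hung off the lid. I then pinched the lid's grip tab at 20 N and swung the lid up in small arcs. The force at the tab stayed around 2–3 N until about 0.70 rad. From there it climbed about 0.9 N per 0.01 rad and held at 5.3 N, below the 8 N that damages the hinge. I let go at that point and backed the arm clear.

**Last checks:**
- **Clip:** it hangs down in the side view.
- **Lid:** it did not move between two pictures 0.7 s apart (0.01 mm change).
- **Arm:** nothing is touching it; the force reading is about zero.
- **Bowl, scoop, jar and brush:** they match the starting images. About 6% of the depth pixels around the scoop changed by more than 8 mm; I put that down to the lid's edge next to it but did not check further.

**What disagreed:**
- **Tool position:** the robot reports its tool point about 45 mm further ahead than described, judging by where all three cameras saw the fingertips. My first press stopped short above the clip because of this. I corrected for it from then on.
- **Lid angle:** the arm's height gave about 0.73 rad just before I let go, with the bind at about 0.70. The slope of the lid in the camera depth gives about 0.64, and its direction from the hinge about 0.69. I did not resolve the difference.

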